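# Unlatch the sample carrier and hold its gate wide

### The job

The tube rack in the blue sample carrier is about to be drawn out. Release the carrier's two catches by squeezing each catch's pair of pads fully together between the fingers, the yellow catch first and then the red (do not move the red pads before the yellow catch is released); then take the black post on the gate, swing the gate out past its detent, and hold it wide open, at least 70 degrees from shut. The gate springs back, so finish while still holding the post with the gate wide and still; leave the things standing around alone.

Things in the scene. Friction and masses are not known exactly. Their poses are not given: they have to be found in the camera images.
- carrier: Blue sample-tube carrier with clear back and gate, fixed on the bench; 160 (x) x 300 (y) x 130 mm tall. Origin: centre of its underside; its z is up, its -x side is the gated front and faces roughly the robot; its yaw varies by up to 0.2 rad. A small dark steel block (detent housing) stands 20 mm above the roof near the hinge.
- gate_hinge (a point): On the gate's vertical hinge axis, at roof height (130 mm above the bench), at carrier x -88, y +140 mm (front left corner seen from the robot). The axes turn with the gate. Gate panel 12 mm thick, reaches 276 mm from the hinge, from 16 to 130 mm above the bench, with four small steel keepers up to 146 mm; a thin 80 mm disc caps the hinge.
- gate_joint (a joint): Gate angle, rad: 0 shut (as it starts), grows as the free (right) edge swings out towards the robot, clockwise seen from above; stop at 1.6. A closing spring pulls it shut: 0.1 N m shut, 0.65 N m wide open. A sprung detent resists from about 0.35 to 0.6 rad, peak about 0.8 N m in all. If let go beyond it, the gate falls back to about 0.8 rad.
- gate: The gate, a clear panel in a blue frame with the black post in front. Origin: on the hinge axis at bench height; its z is up, its -y runs from the hinge along the panel, its -x is the outer face.
- gate_post (a point): Black vertical round post, 14 mm diameter, on two brackets on the gate's front face. This point: centre of the post's top end, 175 mm above the bench; axes turn with the gate. Post axis is 37 mm in front of the gate's mid-plane (gate -x) and 130 mm along it from the hinge. Its top 45 mm stand free above the gate; the upper bracket is 44 to 56 mm below the top.
- catch_yellow: Base of the yellow squeeze catch, fixed on the carrier's roof near the front edge, 50 mm in front of the carrier's centre (carrier x -50 mm), aligned with the carrier. Dark plate 36 (x) x 94 (y) x 6 mm; origin: centre of its underside, on the roof (130 mm above the bench); x and y as the carrier's. The yellow and red catches lie 100 mm apart side by side along y and may be in either place.
- catch_yellow_grip (a point): Midway between the two yellow pads, 28 mm above the roof (158 mm above the bench): the place to squeeze, along the catch's y axis.
- yellow_left_joint (a joint): Inward travel of the yellow catch's left (+y) pad, m: starts at 0 to 0.002; 0 out (hook latched in front of the gate's keeper), 0.010 fully in (a stop). Above about 0.0065 its hook is clear. It needs about 5 N and stays where it is left (friction, no spring).
- yellow_left: The moving left (+y) half of the yellow catch: pad, hook arm and hook. Its origin is no useful point: see its pad point.
- yellow_left_pad (a point): Yellow upright pad on the +y side of the yellow catch, 24 (x) x 8 (y) x 36 mm tall, from 138 to 174 mm above the bench. This point: its centre. Both pads out measure 52 mm over their outer faces, both fully in 32 mm. A steel hook arm runs forward from it over the gate.
- yellow_right_joint (a joint): Inward travel of the yellow catch's right (-y) pad, m: starts at 0 to 0.002; 0 out (hook latched in front of the gate's keeper), 0.010 fully in (a stop). Above about 0.0065 its hook is clear. It needs about 5 N and stays where it is left (friction, no spring).
- yellow_right: The moving right (-y) half of the yellow catch: pad, hook arm and hook. Its origin is no useful point: see its pad point.
- yellow_right_pad (a point): Yellow upright pad on the -y side of the yellow catch, 24 (x) x 8 (y) x 36 mm tall, from 138 to 174 mm above the bench. This point: its centre. Both pads out measure 52 mm over their outer faces, both fully in 32 mm. A steel hook arm runs forward from it over the gate.
- catch_red: Base of the red squeeze catch, fixed on the carrier's roof near the front edge, 50 mm in front of the carrier's centre (carrier x -50 mm), aligned with the carrier. Dark plate 36 (x) x 94 (y) x 6 mm; origin: centre of its underside, on the roof (130 mm above the bench); x and y as the carrier's. The yellow and red catches lie 100 mm apart side by side along y and may be in either place.
- catch_red_grip (a point): Midway between the two red pads, 28 mm above the roof (158 mm above the bench): the place to squeeze, along the catch's y axis.
- red_left_joint (a joint): Inward travel of the red catch's left (+y) pad, m: starts at 0 to 0.002; 0 out (hook latched in front of the gate's keeper), 0.010 fully in (a stop). Above about 0.0065 its hook is clear. It needs about 5 N and stays where it is left (friction, no spring).
- red_left: The moving left (+y) half of the red catch: pad, hook arm and hook. Its origin is no useful point: see its pad point.
- red_left_pad (a point): Red upright pad on the +y side of the red catch, 24 (x) x 8 (y) x 36 mm tall, from 138 to 174 mm above the bench. This point: its centre. Both pads out measure 52 mm over their outer faces, both fully in 32 mm. A steel hook arm runs forward from it over the gate.
- red_right_joint (a joint): Inward travel of the red catch's right (-y) pad, m: starts at 0 to 0.002; 0 out (hook latched in front of the gate's keeper), 0.010 fully in (a stop). Above about 0.0065 its hook is clear. It needs about 5 N and stays where it is left (friction, no spring).
- red_right: The moving right (-y) half of the red catch: pad, hook arm and hook. Its origin is no useful point: see its pad point.
- red_right_pad (a point): Red upright pad on the -y side of the red catch, 24 (x) x 8 (y) x 36 mm tall, from 138 to 174 mm above the bench. This point: its centre. Both pads out measure 52 mm over their outer faces, both fully in 32 mm. A steel hook arm runs forward from it over the gate.
- reagent_bottle: White 60 mm wide, 110 mm tall jar-shaped bottle with red cap, loose, standing beside the carrier's free-edge side (robot's right); leave it alone. Origin: centre of its underside.
- tip_box: Grey box with amber lid, 77 x 77 x 60 mm, loose, standing beside the carrier's hinge side (robot's left); leave it alone. Origin: centre of its underside.
- ice_cup: White open cup, rim 70 mm across, 70 mm tall, loose, standing in front of the carrier, right of the gate's sweep; leave it alone. Origin: centre of its underside.

How it is judged (in metres and radians):
On the way, in this order (a step that is already met when the one before it is completed fails the run):
1. the yellow catch's two pads are squeezed in together between the fingers (value of joint each of yellow_left_joint, yellow_right_joint above 0.0065 m and contact force between the fingers and yellow_left above 1 N and contact force between the fingers and yellow_right above 1 N), for 0.1 s.
2. then the red catch's two pads are squeezed in together between the fingers (value of joint each of red_left_joint, red_right_joint above 0.0065 m and contact force between the fingers and red_left above 1 N and contact force between the fingers and red_right above 1 N), for 0.1 s.
3. the gate is swung by its post past the detent (value of joint gate_joint above 0.9 rad and contact force between the fingers and gate above 1.5 N and distance between the grasp point and gate_post below 0.05 m), for 0.1 s.
At the end, for the whole second after the job is handed in: The gate stands still at more than 1.2 rad (about 69 degrees), the fingers press on it with more than 1.5 N with the grasp point within 50 mm of the top of its post, and all four catch pads are still in by more than 6.5 mm (value of joint gate_joint between 1.2 and 1.61 rad and velocity of joint gate_joint between -0.15 and 0.15 rad/s and contact force between the fingers and gate above 1.5 N and distance between the grasp point and gate_post below 0.05 m and value of joint each of yellow_left_joint, yellow_right_joint, red_left_joint, red_right_joint above 0.0065 m); the arm keeps its last pose, push and grip.
It fails at once if a red pad is pushed in (over 4 mm) before the yellow catch is released (value of joint any of red_left_joint, red_right_joint above 0.004 m and not (value of joint each of yellow_left_joint, yellow_right_joint above 0.0065 m)).
It fails at once if the reagent bottle is pushed more than 30 mm or tipped (distance of reagent_bottle from where it was at the start of the episode above 0.03 m or angle between reagent_bottle's own z axis and vertical above 0.4 rad).
It fails at once if the tip box is pushed more than 30 mm or tipped (distance of tip_box from where it was at the start of the episode above 0.03 m or angle between tip_box's own z axis and vertical above 0.4 rad).
It fails at once if the ice cup is pushed more than 30 mm or tipped (distance of ice_cup from where it was at the start of the episode above 0.03 m or angle between ice_cup's own z axis and vertical above 0.4 rad).
It also fails if it takes over 48 s, if anything falls off the work surface, if the arm or the gripper's body presses on something with over 40 N, if the wrist force passes 120 N, or if a joint passes its speed limit or range.

### The arm

A 7-joint arm with a two-finger parallel gripper is mounted at the origin on the work surface. World frame = base frame: x ahead of the robot, y to its left, z up, the work surface at z = 0. Lengths are in mm, angles in rad, forces in N, time in s.
With the tool pointing down it reaches from about 400 to 850 mm from the base axis. Payload 6.9 kg.
Tool frame: the origin (TCP) lies on the centre line of the jaws, within the pads' length; the fingertips stand 11 mm ahead of it and the grasp point (between the pads) lies 8 mm behind it (env.tip_reach is the distance from the TCP to the fingertips, in mm); x points along the fingers, y is the direction in which the jaws open and shut, and the axes are right-handed (so a half turn about x gives the same grasp; the last joint's range is limited). The gripper opens to 85 mm and grips with 20 to 120 N. Pads are 22 mm wide; open, the fingers measure 114 mm over their backs; the gripper's body (76 mm by 85 mm) begins 54 mm behind the grasp point. The pads swing forward as they close: fully open they stand 13 mm farther back than shut.
Start: joints at [1.296, 0.507, -0.238, 1.5, 0.126, 1.149, -0.155], TCP at [231.68, -580.462, 242.275] pointing down, gripper open.
Joint ranges: [-3.08, 3.08], [-0.24, 2.05], [-1.43, 1.35], [0, 2.5], [-1.52, 4.66], [0.17, 1.96], [-2.89, 2.89]. Speed limits (rad/s): [2.39, 2.39, 3.14, 3.14, 3.14, 3.14, 3.14].

### API

Orientations are given as a unit quaternion [w, x, y, z].
In Python, from workcell import env gives the robot as it stands. The module is installed in compiled form; this text tells all that it offers.
- The arm moves only by the tool send_rows, never from a script. Its argument "steps" is a list of rows, each an object with "offset": the shift along the tool's x, y, z in mm, a list of three; "delta_rot": the turn, a rotation vector about the tool's x, y, z in degrees, a list of three; "fingers": the finger opening in mm, from 0 to 85.4. In form: [{"offset": [x, y, z], "delta_rot": [wx, wy, wz], "fingers": fingers}, ...]. A call has exactly 8 rows; each row is the pose to reach, as a shift and turn from the pose measured when the call began, along the tool's axes at that moment; what a row does not reach only later rows make up. A row lasts 1/12 s, in which the tool goes at most 41.7 mm and 7.16 degrees, less where a joint would pass 70% of its speed; a pose out of reach is approached as far as the arm can. A call with a gripper value outside its range is refused whole. The fingers move at their own pace and stop on an object; "force" is the grip in N (left out, the last holds). Time passes only in rows, so rows that repeat a pose let the fingers close, or fill a call up. It gives the time, the measured TCP pose, the force and the opening at its end, in the units of the state.
- env.observe(): the state, without advancing time (a new reading comes with each control period).
- env.read_camera(name): name is "side" or "top" or "wrist"; returns a dict with "pixels" (420x560x3 uint8, red, green, blue), "fx", "fy", "cx", "cy" (pixels), "view" (4x4, takes a point from world to camera coordinates); the wrist camera has in their place "tool_from_camera" (4x4, takes a point from camera to tool coordinates, whose origin is the TCP and whose axes are the tool frame's). Camera axes: x right, y down, z forward; pixel columns grow to the right and rows downward; lengths in mm; the calibration is good to about 2 mm. A picture is of the moment at which its call begins: read the wrist's pose just before it. There is no depth.
- env.finish_job(): hands the job in, once; it reports no verdict.
The state is a dict: "time_s": time; "qpos": joint angles; "qvel": joint speeds; "joint_torque": joint torques, N m; "position": TCP position; "tool_rot": TCP orientation; "wrist_force": force on the tool from outside, world axes, zero at the start; "wrist_torque": the same for the moment, N m; "gripper_width": opening from 0.0 (shut) to 1.0 (fully open).
Only numpy, scipy, OpenCV 4.12 (cv2) and the standard library are available. Lean on these libraries where they do the work, as an engineer would, in place of code of your own. Each camera call takes 0.05 s, during which the arm holds its last target.

## Working session

There is one attempt and no reset: what is moved stays moved. The work goes in short steps, Python scripts to look and compute and a tool call to move; the robot and the scene stay as the last step left them, time stands still between calls to the robot, and variables do not carry over. Pictures are saved under pics/ and viewed, and the job is handed in when it is done.

Besides the shell and the picture viewer there is one more tool, called after "Emit:" by a JSON object that holds its "name" and its "arguments". send_rows: Moves the arm, as the interface text tells. Its arguments: {"type":"object","properties":{"steps":{"type":"array"},"force":{"type":"number"}},"required":["steps"]}

```bash
mkdir -p pics
python3 - <<'E'
from workcell import env
import cv2, numpy as np
s=env.observe()
for k,v in s.items(): print(k,np.round(v,3))
print(env.tip_reach)
for n in ("side","top","wrist"):
    c=env.read_camera(n)
    cv2.imwrite(f"pics/{n}0.png",c["pixels"][:,:,::-1])
    print(n,[round(c[k],1) for k in("fx","fy","cx","cy")]); print(np.round(c.get("view",c.get("tool_from_camera")),3))
E
```

```text
time_s 0.0
qpos [ 1.297  0.508 -0.237  1.501  0.126  1.149 -0.155]
qvel [-0.002  0.001 -0.001 -0.001  0.001 -0.001 -0.   ]
joint_torque [ 1.0000e-03 -6.2061e+01 -2.1860e+00 -2.4965e+01  1.3000e-02  1.2000e-02
 -0.0000e+00]
position [ 231.415 -580.059  241.438]
tool_rot [-0.133 -0.694 -0.134  0.695]
wrist_force [-0.052 -0.554 -0.457]
wrist_torque [ 0.043 -0.015  0.035]
gripper_width 0.996
11.0
side [521.0, 521.0, 283.4, 217.1]
[[ 9.85000e-01 -1.74000e-01  3.00000e-03 -5.77022e+02]
 [-1.11000e-01 -6.41000e-01 -7.59000e-01  1.55059e+02]
 [ 1.34000e-01  7.48000e-01 -6.51000e-01  9.90982e+02]
 [ 0.00000e+00  0.00000e+00  0.00000e+00  1.00000e+00]]
top [546.0, 546.0, 278.7, 211.8]
[[-7.600000e-02 -9.970000e-01 -2.000000e-03  5.050200e+01]
 [-9.740000e-01  7.500000e-02 -2.120000e-01  6.156070e+02]
 [ 2.110000e-01 -1.400000e-02 -9.770000e-01  1.106194e+03]
 [ 0.000000e+00  0.000000e+00  0.000000e+00  1.000000e+00]]
wrist [292.2, 292.2, 277.0, 211.4]
[[ 1.00000e-03 -2.96000e-01  9.55000e-01 -1.32136e+02]
 [ 1.00000e+00  0.00000e+00 -1.00000e-03  3.99000e-01]
 [-0.00000e+00  9.55000e-01  2.96000e-01 -7.53230e+01]
 [ 0.00000e+00  0.00000e+00  0.00000e+00  1.00000e+00]]
```

View pics/top0.png

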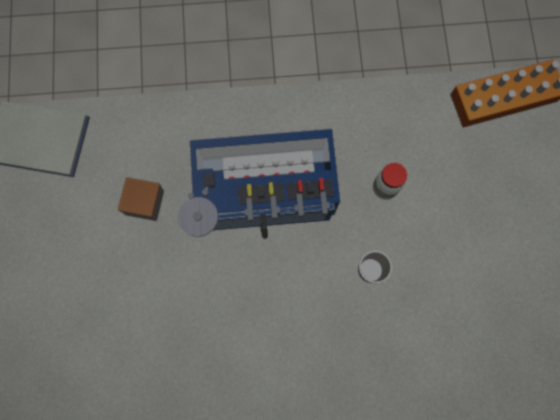

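View pics/side0.png

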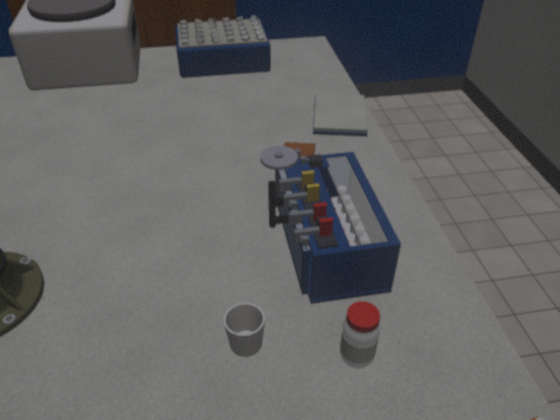

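Top view: yellow pads at about (249,190) and (271,188), red pads at (300,187) and (321,185), post at (264,225). Yellow is on the hinge side. The side view agrees. Next I measure by colour masks.

```bash
cat > h.py <<'E'
from workcell import env
import cv2, numpy as np
from scipy.spatial.transform import Rotation as R
def pose():
    s=env.observe(); q=s["tool_rot"]
    return np.array(s["position"]),R.from_quat([q[1],q[2],q[3],q[0]]).as_matrix(),s
def ray(c,u,v,T=None):
    d=np.array([(u-c["cx"])/c["fx"],(v-c["cy"])/c["fy"],1.])
    if "view" in c:
        V=np.array(c["view"]);M=np.linalg.inv(V)
    else: M=T@np.array(c["tool_from_camera"])
    return M[:3,3],M[:3,:3]@d
def onz(c,u,v,z,T=None):
    o,d=ray(c,u,v,T); return o+d*(z-o[2])/d[2]
def tri(rs):
    A=0;b=0
    for o,d in rs:
        d=d/np.linalg.norm(d);P=np.eye(3)-np.outer(d,d);A=A+P;b=b+P@o
    x=np.linalg.solve(A,b)
    return x,[np.linalg.norm(np.cross(x-o,d/np.linalg.norm(d))) for o,d in rs]
def blobs(img,col,amin=12):
    h=cv2.cvtColor(img,cv2.COLOR_RGB2HSV)
    if col=="y": m=cv2.inRange(h,(20,120,70),(35,255,255))
    elif col=="r": m=cv2.inRange(h,(0,150,70),(8,255,255))|cv2.inRange(h,(172,150,70),(180,255,255))
    n,l,st,ce=cv2.connectedComponentsWithStats(m)
    return [(np.round(ce[i],1),st[i]) for i in range(1,n) if st[i,4]>=amin]
E
python3 - <<'E'
from h import *
C={n:env.read_camera(n) for n in("top","side")}
for n in C:
    for col in "yr":
        for ce,st in blobs(C[n]["pixels"],col): print(n,col,ce,st)
for n,(x,y,w,h,f) in {"top":(180,120,170,130,4.7),"side":(240,130,160,170,3.5)}.items():
    im=C[n]["pixels"][y:y+h,x:x+w,::-1]
    im=np.clip(im.astype(float)*1.8,0,255).astype(np.uint8)
    cv2.imwrite(f"pics/{n}c.png",cv2.resize(im,None,fx=f,fy=f,interpolation=cv2.INTER_CUBIC))
E
```

```text
top y [270.6 188.5] [269 183   4  12  44]
top y [249.  190.1] [247 185   5  11  45]
top r [393.8 174.8] [382 163  24  24 440]
top r [320.7 184. ] [319 179   5  11  45]
top r [299.5 185.9] [298 181   4  11  39]
side y [307.7 174.4] [303 171  11   9  56]
side y [312.1 188.7] [307 184  12  15  89]
side r [319.8 204.7] [314 203  12   4  32]
side r [325.5 219.9] [320 218  13   5  43]
side r [363.  314.7] [348 302  31  26 628]
```

View pics/topc.png

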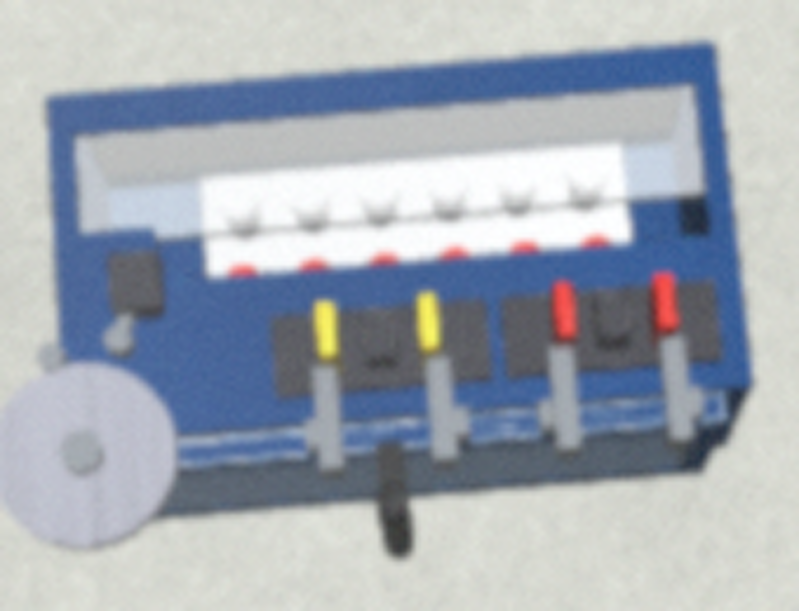

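View pics/sidec.png

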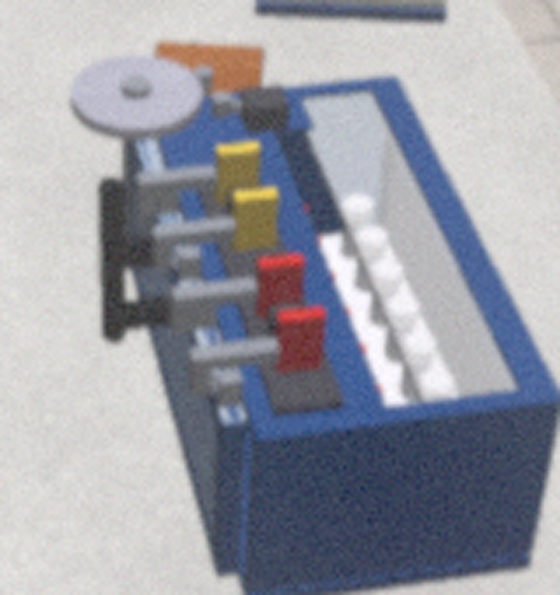

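Run:
```python
from h import *
C=env.read_camera("top"); S=env.read_camera("side")
P=lambda c,u,v,z:np.round(onz(c,u,v,z),1)
print("cam",np.round(ray(C,0,0)[0]),np.round(ray(S,0,0)[0]))
ps=[P(C,*p,174) for p in[(249,190.1),(270.6,188.5),(299.5,185.9),(320.7,184.0)]]
for p in ps: print(p)
ps=np.array(ps)
k=np.polyfit(ps[:,1],ps[:,0],1); print("yaw",-np.arctan(k[0]))
g=lambda a,b,s:(180+a/4.7,120+b/4.7)
# roof outline corners z=130
for p in [(50,97),(712,42),(750,383)]: print("roof",P(C,*g(*p,0),130))
print("hinge disc",P(C,180+84/4.7,120+453/4.7,155))
print("post top",P(C,180+390/4.7,120+455/4.7,175),"bottom tip",P(C,180+398/4.7,120+545/4.7,60))
print("side pads top", [P(S,240+u/3.5,130+v/3.5,174) for u,v in[(238,147),(256,193),(280,262),(302,315)]])
print("side post top",P(S,240+114/3.5,130+186/3.5,175))
q=lambda n:n
```

```text
cam [ 370.   19. 1212.] [ 453. -742.  764.]
[642.3  59.6 174. ]
[642.3  17.2 174. ]
[643.2 -39.8 174. ]
[643.8 -81.7 174. ]
yaw 0.011332794872419361
roof [769.5 175.9 130. ]
roof [ 772.6 -119.6  130. ]
roof [ 615.8 -120.9  130. ]
hinge disc [601.5 164.7 155. ]
post top [586.6  36.  175. ] bottom tip [568.7  37.2  60. ]
side pads top [array([644.6,  60. , 174. ]), array([645.2,  17.1, 174. ]), array([644.7, -42.1, 174. ]), array([646. , -84.4, 174. ])]
side post top [571.1  34.9 175. ]
```

```bash
cat >> h.py <<'E'
def goal(pos,yaw=None,R1=None):
    """yaw: angle of tool y axis from current nearest; returns offset, rotvec deg"""
    p,R0,s=pose()
    if R1 is None:
        x=np.array([0,0,-1.]); y=np.array([np.cos(yaw),np.sin(yaw),0])
        R1=np.column_stack([x,y,np.cross(x,y)])
    print("t",round(s["time_s"],2),"pos",np.round(p,1),"F",np.round(s["wrist_force"],1),"w",round(s["gripper_width"]*85.4,1),"q",np.round(s["qpos"],2))
    print("offset",np.round(R0.T@(np.array(pos)-p),1),"rot",np.round(np.degrees(R.from_matrix(R0.T@R1).as_rotvec()),2))
E
python3 - <<'E'
from h import *
p,R0,s=pose(); print(np.round(R0,3))
goal([600,-10,300],np.pi/2+.011)
goal([600,-10,300],-np.pi/2+.011)
C=env.read_camera("top")
print(np.round(onz(C,375,267,70)),np.round(onz(C,393.8,174.8,110)), np.round(onz(C,140,198,60)))
for a in [(330,468),(444,455),(568,445),(681,436)]: print(np.round(onz(C,180+a[0]/4.7,120+a[1]/4.7,150)))
E
```

```text
[[-0.     0.371 -0.929]
 [ 0.    -0.929 -0.371]
 [-1.    -0.     0.   ]]
t 0.35 pos [ 231.6 -580.4  242.1] F [0.7 0.2 0.5] w 85.3 q [ 1.3   0.51 -0.24  1.5   0.13  1.15 -0.15]
offset [ -57.8 -393.2 -553.6] rot [-1.5887e+02 -3.0000e-02  1.0000e-02]
t 0.35 pos [ 231.6 -580.4  242.1] F [0.7 0.2 0.5] w 85.3 q [ 1.3   0.51 -0.24  1.5   0.13  1.15 -0.15]
offset [ -57.8 -393.2 -553.6] rot [2.113e+01 0.000e+00 2.000e-02]
[ 484. -189.   70.] [ 669. -242.  110.] [673. 301.  60.]
[588.  62. 150.]
[590.  14. 150.]
[590. -39. 150.]
[591. -87. 150.]
```

Emit:
{"name": "send_rows", "arguments": {"steps": [{"offset": [-20,-20,-28],"delta_rot": [1,0,0],"fingers": 85},{"offset": [-40,-45,-60],"delta_rot": [3,0,0],"fingers": 85},{"offset": [-58,-67,-93],"delta_rot": [5,0,0],"fingers": 85},{"offset": [-58,-90,-126],"delta_rot": [7,0,0],"fingers": 85},{"offset": [-58,-113,-159],"delta_rot": [9,0,0],"fingers": 85},{"offset": [-58,-136,-191],"delta_rot": [11,0,0],"fingers": 85},{"offset": [-58,-159,-224],"delta_rot": [13,0,0],"fingers": 85},{"offset": [-58,-182,-256],"delta_rot": [15,0,0],"fingers": 85}], "force": 40}}

```text
time_s: 1.07
position: [402.8, -314.5, 300.6]
tool_rot: [0.041, 0.706, 0.041, -0.706]
wrist_force: [0.5, 0.6, -0.2]
gripper_width: 0.996
```

Run:
```python
from h import *
goal([600,-10,300],-np.pi/2+.011)
```

```text
t 1.07 pos [ 402.8 -314.5  300.6] F [ 0.5  0.6 -0.2] w 85.1 q [ 0.82  0.29 -0.28  1.69  0.08  1.17 -0.93]
offset [   0.6 -279.5 -231.2] rot [ 6.05 -0.03 -0.01]
```

Emit:
{"name": "send_rows", "arguments": {"steps": [{"offset": [0,-30,-25],"delta_rot": [1,0,0],"fingers": 85},{"offset": [0,-60,-50],"delta_rot": [2,0,0],"fingers": 85},{"offset": [0,-90,-75],"delta_rot": [3,0,0],"fingers": 85},{"offset": [0,-120,-100],"delta_rot": [4,0,0],"fingers": 85},{"offset": [0,-150,-125],"delta_rot": [5,0,0],"fingers": 85},{"offset": [0,-180,-150],"delta_rot": [6,0,0],"fingers": 85},{"offset": [0,-210,-175],"delta_rot": [6,0,0],"fingers": 85},{"offset": [0,-240,-200],"delta_rot": [6,0,0],"fingers": 85}]}}

```text
time_s: 1.73
position: [574.3, -51.2, 300.8]
tool_rot: [0.004, 0.707, 0.004, -0.707]
wrist_force: [1.5, -1.0, -0.5]
gripper_width: 0.993
```

Run:
```python
from h import *
goal([600,10,300],-np.pi/2+.011)
```

```text
t 1.73 pos [574.3 -51.2 300.8] F [ 1.5 -1.  -0.5] w 84.8 q [ 0.29  0.4  -0.36  1.53  0.15  1.24 -1.66]
offset [  0.8 -60.9 -26.4] rot [ 0.03 -0.06 -0.03]
```

Emit:
{"name": "send_rows", "arguments": {"steps": [{"offset": [0,-20,-9],"delta_rot": [0,0,0],"fingers": 85},{"offset": [0,-40,-18],"delta_rot": [0,0,0],"fingers": 85},{"offset": [0,-55,-24],"delta_rot": [0,0,0],"fingers": 85},{"offset": [0,-61,-26],"delta_rot": [0,0,0],"fingers": 85},{"offset": [0,-61,-26],"delta_rot": [0,0,0],"fingers": 85},{"offset": [0,-61,-26],"delta_rot": [0,0,0],"fingers": 85},{"offset": [0,-61,-26],"delta_rot": [0,0,0],"fingers": 85},{"offset": [0,-61,-26],"delta_rot": [0,0,0],"fingers": 85}]}}

```text
time_s: 2.4
position: [599.3, 8.3, 300.9]
tool_rot: [0.004, 0.707, 0.003, -0.707]
wrist_force: [0.2, 0.3, 0.4]
gripper_width: 0.997
```

Run:
```python
from h import *
p,R0,s=pose(); print(np.round(p,1),np.round(R0,3).tolist())
c=env.read_camera("wrist")
cv2.imwrite("pics/w1.png",c["pixels"][:,:,::-1])
T=np.eye(4);T[:3,:3]=R0;T[:3,3]=p
for col in "yr":
    for ce,st in blobs(c["pixels"],col,40): print(col,ce,st,np.round(onz(c,*ce,174,T),1))
```

```text
[599.3   8.3 300.9] [[0.001, 0.009, -1.0], [-0.001, -1.0, -0.009], [-1.0, 0.001, -0.001]]
y [221.1 153.9] [213 140  17  30 410] [646.8  57.3 174. ]
y [267.5 154.2] [263 140  10  29 282] [646.9  16.7 174. ]
r [195.2 104.1] [187  98  18  12 185] [687.6  77.  174. ]
r [224.3 104.1] [217  98  16  12 166] [687.8  52.7 174. ]
r [253.4 104.1] [246  98  16  12 161] [688.1  28.5 174. ]
r [282.8 104.1] [276  98  15  12 156] [688.3   4.  174. ]
r [311.7 104.1] [304  98  16  12 164] [688.5 -20.1 174. ]
r [341.  104.1] [333  98  17  12 172] [688.7 -44.6 174. ]
r [510.8 124.7] [ 482  100   59   51 2335] [ 673.6 -190.3  174. ]
r [330.2 153.7] [323 140  15  29 385] [647.9 -38.1 174. ]
r [375.9 153.4] [365 140  22  29 525] [648.5 -78.1 174. ]
```

View pics/w1.png

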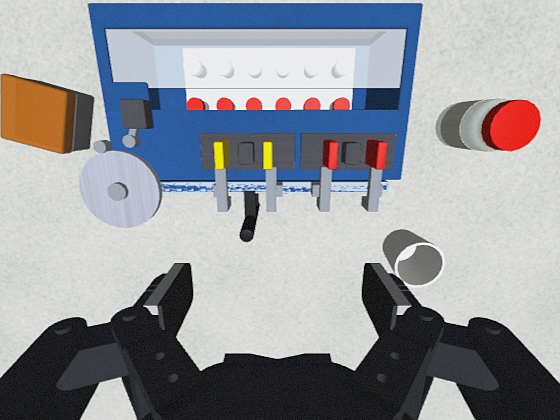

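The wrist view shows the yellow pads at (221,154) and (267,154), the red pads at (330,154) and (376,153), and the post from its top at about (247,236) up to the bracket at (252,195). Next I work out edges at the right heights.

Run:
```python
from h import *
p,R0,s=pose()
c=env.read_camera("wrist")
T=np.eye(4);T[:3,:3]=R0;T[:3,3]=p
P=lambda u,v,z=174:np.round(onz(c,u,v,z,T),1)
print("YL outer/top-near",P(213,169)); print("YR inner",P(263,169)); print("RL inner",P(338,169)); print("RR outer",P(387,169))
print("base plates y: yellow", P(200.5,170,136),P(295.5,170,136)," red",P(300.5,168,136),P(396,168,136))
print("disc",P(120,189,155)); 
print("hook ends",[P(u,v,155) for u,v in[(222,212),(271,212),(324,212),(373,211)]])
im=c["pixels"][125:260,190:400,::-1]
cv2.imwrite("pics/w1c.png",cv2.resize(im,None,fx=3.8,fy=3.8,interpolation=cv2.INTER_CUBIC))
```

```text
YL outer/top-near [633.6  65.4 174. ]
YR inner [634.  21. 174.]
RL inner [634.6 -45.7 174. ]
RR outer [635.  -89.2 174. ]
base plates y: yellow [626.4  86.5 136. ] [627.3 -10.4 136. ]  red [629.4 -15.4 136. ] [ 630.3 -112.7  136. ]
disc [610.2 161.1 155. ]
hook ends [array([587.7,  62.9, 155. ]), array([588.1,  14.1, 155. ]), array([588.6, -38.8, 155. ]), array([590.1, -87.5, 155. ])]
```

View pics/w1c.png

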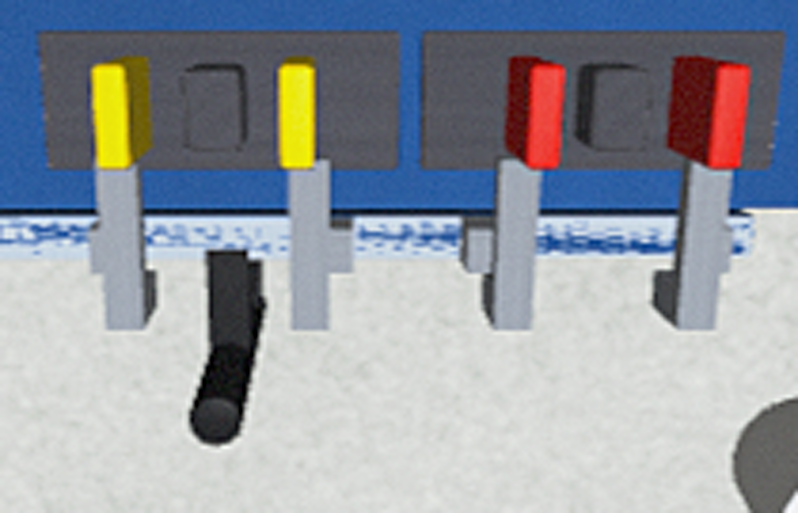

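Run:
```python
from h import *
goal([644,38.5,230],-np.pi/2+.011)
goal([644,38.5,155],-np.pi/2+.011)
p,R0,s=pose()
c=env.read_camera("wrist")
T=np.eye(4);T[:3,:3]=R0;T[:3,3]=p
print(onz(c,246.8,235,175,T))
```

```text
t 2.5 pos [599.4   8.8 301. ] F [0.5 0.3 0.5] w 85.1 q [ 0.18  0.44 -0.37  1.47  0.16  1.26 -1.77]
offset [ 71.  -29.3 -44.8] rot [-0.08 -0.07 -0.06]
t 2.5 pos [599.4   8.8 301. ] F [0.5 0.3 0.5] w 85.1 q [ 0.18  0.44 -0.37  1.47  0.16  1.26 -1.77]
offset [146.  -29.4 -44.7] rot [-0.08 -0.07 -0.06]
[571.30754517  36.8634875  175.        ]
```

Post top ≈ (570, 37), which matches the geometry: hinge plus offsets gives (568, 37). Moving above the yellow catch, then down.

Emit:
{"name": "send_rows", "arguments": {"steps": [{"offset": [20,-10,-15],"delta_rot": [0,0,0],"fingers": 74},{"offset": [40,-20,-30],"delta_rot": [0,0,0],"fingers": 74},{"offset": [55,-27,-42],"delta_rot": [0,0,0],"fingers": 74},{"offset": [65,-30,-45],"delta_rot": [0,0,0],"fingers": 74},{"offset": [71,-30,-45],"delta_rot": [0,0,0],"fingers": 74},{"offset": [71,-30,-45],"delta_rot": [0,0,0],"fingers": 74},{"offset": [71,-30,-45],"delta_rot": [0,0,0],"fingers": 74},{"offset": [71,-30,-45],"delta_rot": [0,0,0],"fingers": 74}]}}

```text
time_s: 3.22
position: [644.2, 38.8, 231.3]
tool_rot: [0.004, 0.708, 0.003, -0.706]
wrist_force: [0.4, -0.3, 0.4]
gripper_width: 0.866
```

Run:
```python
from h import *
goal([644,38.5,155],-np.pi/2+.011)
c=env.read_camera("wrist")
cv2.imwrite("pics/w2.png",c["pixels"][:,:,::-1])
```

```text
t 3.22 pos [644.2  38.8 231.3] F [ 0.4 -0.3  0.4] w 74.0 q [ 0.11  0.56 -0.36  1.46  0.21  1.16 -1.84]
offset [76.3  0.2  0.5] rot [-0.11 -0.16 -0.07]
```

View pics/w2.png

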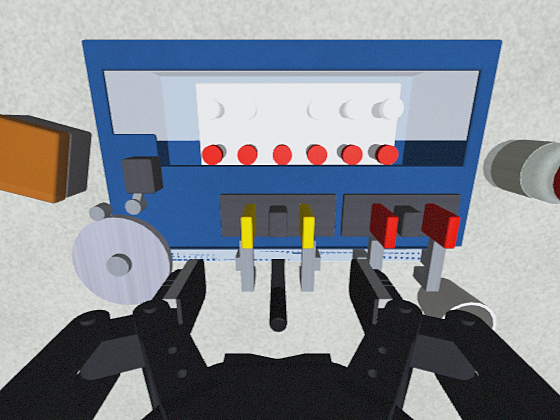

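The yellow pads at columns 247 and 308 are centred on the jaw axis (column 277). Descending.

Emit:
{"name": "send_rows", "arguments": {"steps": [{"offset": [18,0,0],"delta_rot": [0,0,0],"fingers": 74},{"offset": [36,0,0],"delta_rot": [0,0,0],"fingers": 74},{"offset": [52,0,0],"delta_rot": [0,0,0],"fingers": 74},{"offset": [66,0,0],"delta_rot": [0,0,0],"fingers": 74},{"offset": [74,0,0],"delta_rot": [0,0,0],"fingers": 74},{"offset": [76,0,0],"delta_rot": [0,0,0],"fingers": 74},{"offset": [76,0,0],"delta_rot": [0,0,0],"fingers": 74},{"offset": [76,0,0],"delta_rot": [0,0,0],"fingers": 74}]}}

```text
time_s: 3.93
position: [645.1, 38.8, 156.4]
tool_rot: [0.004, 0.709, 0.003, -0.706]
wrist_force: [-0.3, -1.1, 0.4]
gripper_width: 0.868
```

Run:
```python
from h import *
goal([644,38.5,155],-np.pi/2+.011)
c=env.read_camera("wrist")
cv2.imwrite("pics/w3.png",c["pixels"][:,:,::-1])
```

```text
t 3.93 pos [645.1  38.8 156.4] F [-0.3 -1.1  0.4] w 74.2 q [ 0.1   0.62 -0.34  1.56  0.24  1.   -1.87]
offset [1.4 0.3 1.1] rot [-0.12 -0.26 -0.06]
```

View pics/w3.png

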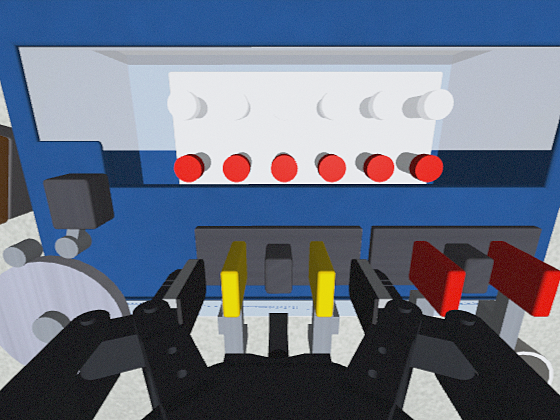

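The fingers straddle the yellow pads and stay clear of the red one. Squeezing.

Emit:
{"name": "send_rows", "arguments": {"steps": [{"offset": [0,0,0],"delta_rot": [0,0,0],"fingers": 60},{"offset": [0,0,0],"delta_rot": [0,0,0],"fingers": 50},{"offset": [0,0,0],"delta_rot": [0,0,0],"fingers": 42},{"offset": [0,0,0],"delta_rot": [0,0,0],"fingers": 34},{"offset": [0,0,0],"delta_rot": [0,0,0],"fingers": 25},{"offset": [0,0,0],"delta_rot": [0,0,0],"fingers": 22},{"offset": [0,0,0],"delta_rot": [0,0,0],"fingers": 22},{"offset": [0,0,0],"delta_rot": [0,0,0],"fingers": 22}], "force": 50}}

```text
time_s: 4.65
position: [646.1, 38.2, 159.0]
tool_rot: [0.004, 0.71, 0.002, -0.704]
wrist_force: [-2.6, -3.6, 12.1]
gripper_width: 0.342
```

Run:
```python
from h import *
goal([644,38.5,155],-np.pi/2+.011)
c=env.read_camera("wrist")
cv2.imwrite("pics/w4.png",c["pixels"][:,:,::-1])
```

```text
t 4.65 pos [646.1  38.2 159. ] F [-2.6 -3.6 12.1] w 29.2 q [ 0.1   0.62 -0.34  1.56  0.24  1.   -1.87]
offset [ 3.9 -0.3  2.1] rot [-0.16 -0.47 -0.11]
```

View pics/w4.png

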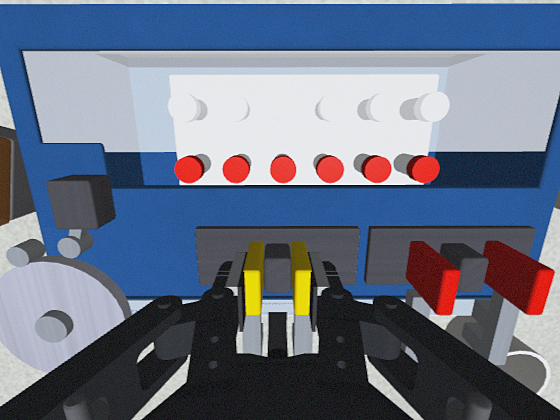

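Both yellow pads (columns 254 and 301) are against the centre block and the opening stopped at about 29 mm. One more dwell while opening, then lift.

Emit:
{"name": "send_rows", "arguments": {"steps": [{"offset": [0,0,0],"delta_rot": [0,0,0],"fingers": 22},{"offset": [0,0,0],"delta_rot": [0,0,0],"fingers": 22},{"offset": [0,0,0],"delta_rot": [0,0,0],"fingers": 72},{"offset": [0,0,0],"delta_rot": [0,0,0],"fingers": 72},{"offset": [0,0,0],"delta_rot": [0,0,0],"fingers": 72},{"offset": [0,0,0],"delta_rot": [0,0,0],"fingers": 72},{"offset": [0,0,0],"delta_rot": [0,0,0],"fingers": 72},{"offset": [0,0,0],"delta_rot": [0,0,0],"fingers": 72}]}}

```text
time_s: 5.37
position: [646.2, 38.3, 159.1]
tool_rot: [0.004, 0.71, 0.002, -0.704]
wrist_force: [-1.0, -0.1, 1.0]
gripper_width: 0.842
```

Emit:
{"name": "send_rows", "arguments": {"steps": [{"offset": [-15,0,0],"delta_rot": [0,0,0],"fingers": 72},{"offset": [-35,0,0],"delta_rot": [0,0,0],"fingers": 72},{"offset": [-55,5,0],"delta_rot": [0,0,0],"fingers": 72},{"offset": [-72,25,0],"delta_rot": [0,0,0],"fingers": 72},{"offset": [-75,50,0],"delta_rot": [0,0,0],"fingers": 72},{"offset": [-75,75,0],"delta_rot": [0,0,0],"fingers": 72},{"offset": [-75,95,0],"delta_rot": [0,0,0],"fingers": 72},{"offset": [-75,100,0],"delta_rot": [0,0,0],"fingers": 72}]}}

```text
time_s: 6.03
position: [646.2, -66.8, 234.3]
tool_rot: [0.003, 0.71, -0.001, -0.704]
wrist_force: [-0.7, -1.2, -0.0]
gripper_width: 0.841
```

Run:
```python
from h import *
goal([645,-62,155],-np.pi/2+.011)
c=env.read_camera("wrist")
cv2.imwrite("pics/w5.png",c["pixels"][:,:,::-1])
```

```text
t 6.03 pos [646.2 -66.8 234.3] F [-0.7 -1.2 -0. ] w 71.8 q [ 0.27  0.56 -0.35  1.45  0.2   1.16 -1.68]
offset [79.3 -5.2  1.9] rot [-0.46 -0.48 -0.28]
```

View pics/w5.png

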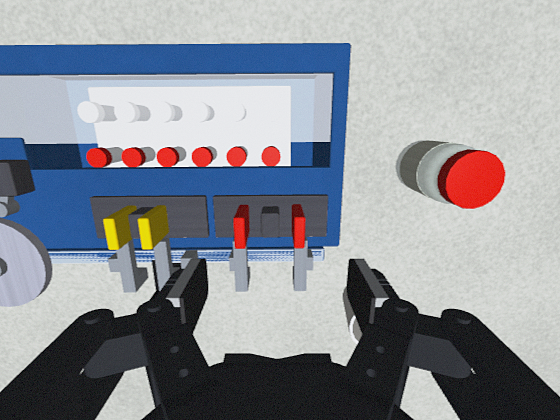

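Yellow stays in. The red pads (columns 240 and 299) are centred at 270, 7 px left of the jaw axis. That is about 5 mm, which matches y = -62. Descending.

Emit:
{"name": "send_rows", "arguments": {"steps": [{"offset": [4,-3,0],"delta_rot": [0,0,0],"fingers": 74},{"offset": [16,-5,0],"delta_rot": [0,0,0],"fingers": 74},{"offset": [34,-5,1],"delta_rot": [0,0,0],"fingers": 74},{"offset": [52,-5,2],"delta_rot": [0,0,0],"fingers": 74},{"offset": [66,-5,2],"delta_rot": [0,0,0],"fingers": 74},{"offset": [75,-5,2],"delta_rot": [0,0,0],"fingers": 74},{"offset": [78,-5,2],"delta_rot": [0,0,0],"fingers": 74},{"offset": [78,-5,2],"delta_rot": [0,0,0],"fingers": 74}]}}

```text
time_s: 6.75
position: [644.6, -59.8, 155.4]
tool_rot: [0.003, 0.71, 0.001, -0.705]
wrist_force: [0.1, 0.4, -0.1]
gripper_width: 0.866
```

Run:
```python
from h import *
goal([645,-62,155],-np.pi/2+.011)
c=env.read_camera("wrist")
cv2.imwrite("pics/w6.png",c["pixels"][:,:,::-1])
```

```text
t 6.75 pos [644.6 -59.8 155.4] F [ 0.1  0.4 -0.1] w 74.0 q [ 0.25  0.62 -0.34  1.56  0.24  0.99 -1.72]
offset [ 0.4  2.2 -0.4] rot [-0.36 -0.4  -0.19]
```

View pics/w6.png

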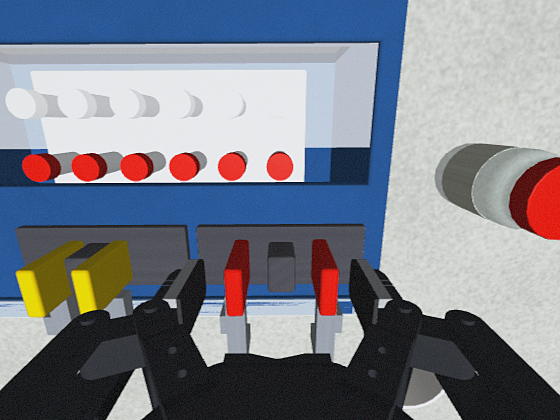

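Emit:
{"name": "send_rows", "arguments": {"steps": [{"offset": [0,2,0],"delta_rot": [0,0,0],"fingers": 62},{"offset": [0,2,0],"delta_rot": [0,0,0],"fingers": 50},{"offset": [0,2,0],"delta_rot": [0,0,0],"fingers": 42},{"offset": [0,2,0],"delta_rot": [0,0,0],"fingers": 34},{"offset": [0,2,0],"delta_rot": [0,0,0],"fingers": 25},{"offset": [0,2,0],"delta_rot": [0,0,0],"fingers": 22},{"offset": [0,2,0],"delta_rot": [0,0,0],"fingers": 22},{"offset": [0,2,0],"delta_rot": [0,0,0],"fingers": 22}], "force": 50}}

```text
time_s: 7.47
position: [646.1, -61.8, 158.8]
tool_rot: [0.003, 0.711, 0.0, -0.703]
wrist_force: [-1.9, 0.9, 10.4]
gripper_width: 0.349
```

Run:
```python
from h import *
goal([645,-62,155],-np.pi/2+.011)
c=env.read_camera("wrist")
cv2.imwrite("pics/w7.png",c["pixels"][:,:,::-1])
```

```text
t 7.47 pos [646.1 -61.8 158.8] F [-1.9  0.9 10.4] w 29.8 q [ 0.25  0.62 -0.34  1.56  0.24  0.99 -1.72]
offset [3.8 0.2 1.1] rot [-0.37 -0.68 -0.2 ]
```

View pics/w7.png

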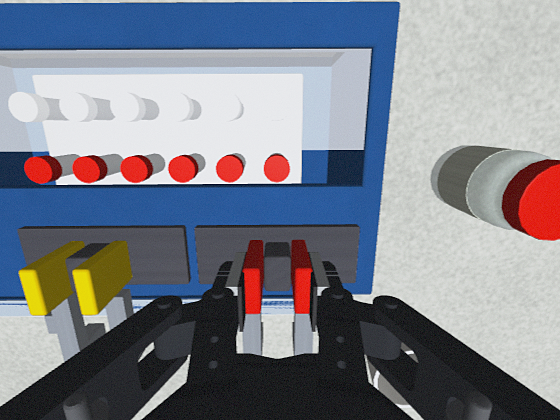

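The red pads are fully in. Opening and lifting.

Emit:
{"name": "send_rows", "arguments": {"steps": [{"offset": [0,0,0],"delta_rot": [0,0,0],"fingers": 22},{"offset": [0,0,0],"delta_rot": [0,0,0],"fingers": 22},{"offset": [0,0,0],"delta_rot": [0,0,0],"fingers": 72},{"offset": [0,0,0],"delta_rot": [0,0,0],"fingers": 72},{"offset": [0,0,0],"delta_rot": [0,0,0],"fingers": 72},{"offset": [0,0,0],"delta_rot": [0,0,0],"fingers": 72},{"offset": [0,0,0],"delta_rot": [0,0,0],"fingers": 72},{"offset": [0,0,0],"delta_rot": [0,0,0],"fingers": 72}]}}

```text
time_s: 8.18
position: [646.1, -61.9, 159.0]
tool_rot: [0.003, 0.711, 0.0, -0.703]
wrist_force: [-0.7, 0.3, 0.2]
gripper_width: 0.844
```

Emit:
{"name": "send_rows", "arguments": {"steps": [{"offset": [-15,0,0],"delta_rot": [0,0,0],"fingers": 72},{"offset": [-35,0,0],"delta_rot": [0,0,0],"fingers": 72},{"offset": [-60,0,4],"delta_rot": [0,0,0],"fingers": 72},{"offset": [-82,-15,20],"delta_rot": [0,0,0],"fingers": 72},{"offset": [-85,-40,40],"delta_rot": [0,0,0],"fingers": 72},{"offset": [-85,-68,58],"delta_rot": [0,0,0],"fingers": 72},{"offset": [-85,-92,73],"delta_rot": [0,0,0],"fingers": 72},{"offset": [-85,-99,78],"delta_rot": [0,0,0],"fingers": 72}]}}

```text
time_s: 8.85
position: [564.4, 42.0, 243.5]
tool_rot: [0.004, 0.711, 0.003, -0.703]
wrist_force: [-1.2, 0.0, 0.0]
gripper_width: 0.842
```

Run:
```python
from h import *
goal([568,37,152],-np.pi/2+.011)
p,R0,s=pose()
c=env.read_camera("wrist")
cv2.imwrite("pics/w8.png",c["pixels"][:,:,::-1])
```

```text
t 8.85 pos [564.4  42.  243.5] F [-1.2  0.   0. ] w 71.9 q [ 0.14  0.42 -0.38  1.67  0.18  1.08 -1.86]
offset [91.6  4.9 -2.5] rot [-0.06 -0.71 -0.08]
```

View pics/w8.png

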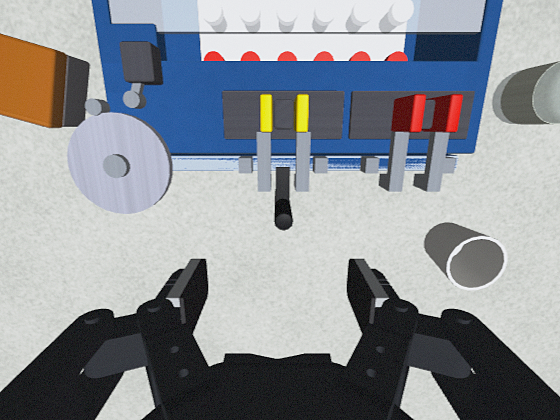

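All four pads are in and clear of the keepers; the post top is at (284,221). Measuring it.

Run:
```python
from h import *
p,R0,s=pose()
c=env.read_camera("wrist")
T=np.eye(4);T[:3,:3]=R0;T[:3,3]=p
g=cv2.cvtColor(c["pixels"],cv2.COLOR_RGB2GRAY)[160:245,265:305]
n,l,st,ce=cv2.connectedComponentsWithStats((g<60).astype(np.uint8))
for i in range(1,n): print(st[i],ce[i]+[265,160])
print(onz(c,284,221,175,T))
print("rows edges nearest",onz(c,284,229.5,175,T))
print("hook ends",[np.round(onz(c,u,191,150,T)) for u in(264,302)])
goal([570,36.5,152],-np.pi/2+.011)
```

```text
[  9   8  18  62 649] [281.65947612 204.16640986]
[20  8  1  1  1] [285. 168.]
[17 13  1  1  1] [282. 173.]
[20 16  1  1  1] [285. 176.]
[15 21  1  2  2] [280.  181.5]
[29 23  1  3  3] [294. 184.]
[16 57  1  1  1] [281. 217.]
[571.4314385   36.27097177 175.        ]
rows edges nearest [564.87002263  36.15850599 175.        ]
hook ends [array([588.,  52., 150.]), array([588.,  22., 150.])]
t 8.95 pos [565.9  39.1 243.3] F [-0.5 -1.1 -0.3] w 72.2 q [ 0.14  0.42 -0.38  1.66  0.18  1.08 -1.86]
offset [91.4  2.4 -2.9] rot [-0.16 -0.73 -0.19]
```

Emit:
{"name": "send_rows", "arguments": {"steps": [{"offset": [3,2,-2],"delta_rot": [0,0,0],"fingers": 52},{"offset": [18,2,-3],"delta_rot": [0,0,0],"fingers": 52},{"offset": [36,2,-3],"delta_rot": [0,0,0],"fingers": 52},{"offset": [54,2,-3],"delta_rot": [0,0,0],"fingers": 52},{"offset": [70,2,-3],"delta_rot": [0,0,0],"fingers": 52},{"offset": [82,2,-3],"delta_rot": [0,0,0],"fingers": 52},{"offset": [90,2,-3],"delta_rot": [0,0,0],"fingers": 52},{"offset": [90,2,-3],"delta_rot": [0,0,0],"fingers": 52}]}}

```text
time_s: 9.62
position: [569.9, 35.1, 151.2]
tool_rot: [0.004, 0.711, 0.001, -0.704]
wrist_force: [-0.1, -0.4, 0.2]
gripper_width: 0.613
```

Run:
```python
from h import *
goal([570,36.5,152],-np.pi/2+.011)
p,R0,s=pose()
c=env.read_camera("wrist")
cv2.imwrite("pics/w9.png",c["pixels"][:,:,::-1])
```

```text
t 9.62 pos [569.9  35.1 151.2] F [-0.1 -0.4  0.2] w 52.3 q [ 0.12  0.52 -0.35  1.78  0.23  0.87 -1.9 ]
offset [-0.8 -1.4 -0.1] rot [-0.28 -0.56 -0.23]
```

View pics/w9.png

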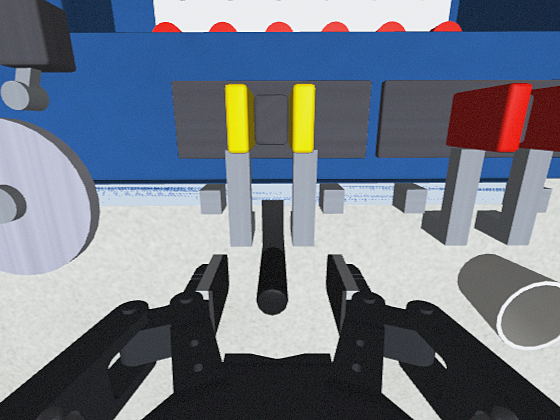

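The post (column 272) lies between the pads, near the centre. Gripping.

Emit:
{"name": "send_rows", "arguments": {"steps": [{"offset": [-1,-1,0],"delta_rot": [0,0,0],"fingers": 40},{"offset": [-1,-1,0],"delta_rot": [0,0,0],"fingers": 28},{"offset": [-1,-1,0],"delta_rot": [0,0,0],"fingers": 16},{"offset": [-1,-1,0],"delta_rot": [0,0,0],"fingers": 5},{"offset": [-1,-1,0],"delta_rot": [0,0,0],"fingers": 2},{"offset": [-1,-1,0],"delta_rot": [0,0,0],"fingers": 2},{"offset": [-1,-1,0],"delta_rot": [0,0,0],"fingers": 2},{"offset": [-1,-1,0],"delta_rot": [0,0,0],"fingers": 2}], "force": 60}}

```text
time_s: 10.33
position: [571.0, 37.3, 154.4]
tool_rot: [0.004, 0.712, 0.001, -0.702]
wrist_force: [0.8, 3.3, 5.0]
gripper_width: 0.142
```

Run:
```python
from h import *
H=np.array([604,167.])
p,R0,s=pose(); goal(p,-np.pi/2)
c=env.read_camera("wrist")
cv2.imwrite("pics/w10.png",c["pixels"][:,:,::-1])
v=p[:2]-H; print("r",np.hypot(*v), np.degrees(np.arctan2(v[1],v[0])))
for a in np.arange(0.1,1.51,0.1):
    M=np.array([[np.cos(a),np.sin(a)],[-np.sin(a),np.cos(a)]])
    w=M@v+H
    d=R0.T@np.array([*(w-p[:2]),0]); print(round(a,2),np.round(w),np.round(d,1))
```

```text
t 10.33 pos [571.   37.3 154.4] F [0.8 3.3 5. ] w 12.2 q [ 0.12  0.52 -0.36  1.78  0.23  0.88 -1.9 ]
offset [0. 0. 0.] rot [ 0.41 -0.77 -0.16]
r 133.81699487219421 -104.27198832215902
0.1 [558.  41.] [-0.2 -4.  12.8]
0.2 [546.  46.] [-0.4 -9.3 25. ]
0.3 [534.  53.] [ -0.5 -15.8  36.7]
0.4 [523.  60.] [ -0.7 -23.4  47.7]
0.5 [513.  69.] [ -0.9 -32.1  57.9]
0.6 [504.  79.] [ -1.  -41.8  67.2]
0.7 [495.  89.] [ -1.2 -52.3  75.4]
0.8 [488. 100.] [ -1.3 -63.6  82.6]
0.9 [482. 112.] [ -1.4 -75.5  88.6]
1.0 [477. 125.] [ -1.5 -88.   93.3]
1.1 [473. 138.] [  -1.6 -100.9   96.8]
1.2 [471. 151.] [  -1.7 -114.1   99. ]
1.3 [470. 164.] [  -1.7 -127.5   99.9]
1.4 [471. 177.] [  -1.7 -140.9   99.4]
1.5 [472. 191.] [  -1.8 -154.1   97.6]
```

View pics/w10.png

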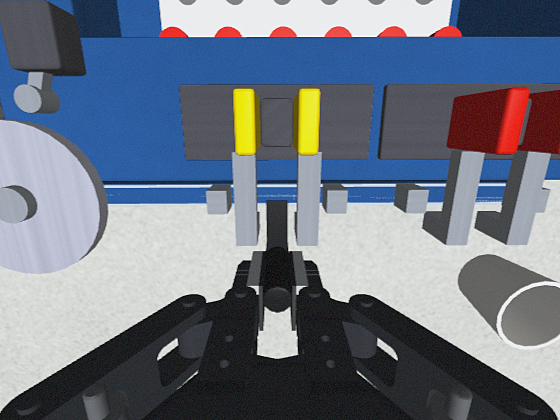

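The post is gripped: pads closed on it, opening reads 12 mm. Swinging along the arc, first to about 0.4 rad.

Emit:
{"name": "send_rows", "arguments": {"steps": [{"offset": [0,-2,6],"delta_rot": [0,0,0],"fingers": 2},{"offset": [0,-4,13],"delta_rot": [0,0,0],"fingers": 2},{"offset": [0,-6.5,19],"delta_rot": [0,0,0],"fingers": 2},{"offset": [0,-9,25],"delta_rot": [0,0,0],"fingers": 2},{"offset": [-0.5,-12.5,31],"delta_rot": [0,0,0],"fingers": 2},{"offset": [-0.5,-16,37],"delta_rot": [0,0,0],"fingers": 2},{"offset": [-0.5,-19.5,42],"delta_rot": [0,0,0],"fingers": 2},{"offset": [-0.5,-23.5,47.5],"delta_rot": [0,0,0],"fingers": 2}], "force": 70}}

```text
time_s: 11.05
position: [522.5, 59.9, 154.4]
tool_rot: [0.004, 0.712, 0.001, -0.703]
wrist_force: [2.0, -4.1, 5.0]
gripper_width: 0.14
```

Run:
```python
from h import *
H=np.array([604,167.])
p,R0,s=pose(); goal(p,-np.pi/2)
c=env.read_camera("wrist")
cv2.imwrite("pics/w11.png",c["pixels"][:,:,::-1])
v=p[:2]-H; a0=np.radians(-104.27)-np.arctan2(v[1],v[0]); print("r",np.hypot(*v),"gate",a0 % 6.283)
v*=133.8/np.hypot(*v)
for a in np.arange(0.1,1.1,0.1):
    M=np.array([[np.cos(a),np.sin(a)],[-np.sin(a),np.cos(a)]])
    w=M@v+H
    d=R0.T@np.array([*(w-p[:2]),154-p[2]]); print(round(a,2),np.round(w),np.round(d,1))
```

```text
t 11.05 pos [522.5  59.9 154.4] F [ 2.  -4.1  5. ] w 11.9 q [ 0.09  0.45 -0.36  1.89  0.22  0.82 -1.96]
offset [0. 0. 0.] rot [ 0.39 -0.74 -0.24]
r 134.54906529917952 gate 0.40137945931204033
0.1 [513.  69.] [ 0.2 -9.3  9.7]
0.2 [503.  79.] [  0.1 -18.9  19. ]
0.3 [495.  89.] [ -0.1 -29.5  27.2]
0.4 [488. 100.] [ -0.2 -40.8  34.3]
0.5 [482. 112.] [ -0.4 -52.7  40.3]
0.6 [477. 125.] [ -0.5 -65.2  45.1]
0.7 [473. 138.] [ -0.6 -78.2  48.6]
0.8 [471. 151.] [ -0.7 -91.4  50.7]
0.9 [470. 164.] [  -0.7 -104.7   51.6]
1.0 [471. 178.] [  -0.8 -118.1   51.1]
```

View pics/w11.png

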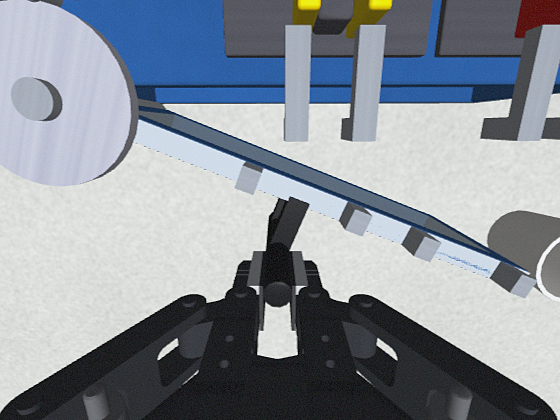

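The gate follows at about 0.4 rad, and the cup is clear by geometry (nearest edge 341 mm from the hinge against 276 mm reach). Continuing through the detent.

Emit:
{"name": "send_rows", "arguments": {"steps": [{"offset": [0,-5,5.5],"delta_rot": [0,0,0],"fingers": 2},{"offset": [0,-10,10.5],"delta_rot": [0,0,0],"fingers": 2},{"offset": [0,-15,15.5],"delta_rot": [0,0,0],"fingers": 2},{"offset": [0,-20,20],"delta_rot": [0,0,0],"fingers": 2},{"offset": [0,-26,24.5],"delta_rot": [0,0,0],"fingers": 2},{"offset": [0,-32,29],"delta_rot": [0,0,0],"fingers": 2},{"offset": [0,-38,32.5],"delta_rot": [0,0,0],"fingers": 2},{"offset": [0,-44,36],"delta_rot": [0,0,0],"fingers": 2}]}}

```text
time_s: 11.77
position: [482.6, 102.6, 154.2]
tool_rot: [0.005, 0.71, -0.001, -0.704]
wrist_force: [-4.4, -7.4, 14.4]
gripper_width: 0.142
```

Run:
```python
from h import *
H=np.array([604,167.])
p,R0,s=pose(); goal(p,-np.pi/2)
c=env.read_camera("wrist")
cv2.imwrite("pics/w12.png",c["pixels"][:,:,::-1])
v=p[:2]-H; a0=np.radians(-104.27)-np.arctan2(v[1],v[0]); print("r",np.hypot(*v),"gate",a0 % 6.283)
v*=133.8/np.hypot(*v)
for a in np.arange(0.1,0.8,0.1):
    M=np.array([[np.cos(a),np.sin(a)],[-np.sin(a),np.cos(a)]])
    w=M@v+H
    d=R0.T@np.array([*(w-p[:2]),154-p[2]]); print(round(a,2),np.round(w),np.round(d,1))
```

```text
t 11.77 pos [482.6 102.6 154.2] F [-4.4 -7.4 14.4] w 12.1 q [-0.    0.41 -0.37  1.97  0.22  0.79 -2.06]
offset [0. 0. 0.] rot [ 0.33 -0.48 -0.44]
r 137.4379109022551 gate 0.8339148387523396
0.1 [480. 116.] [  0.1 -13.8   2.4]
0.2 [476. 129.] [ -0.  -26.5   6.7]
0.3 [473. 142.] [ -0.2 -39.5   9.8]
0.4 [471. 155.] [ -0.3 -52.8  11.6]
0.5 [470. 169.] [ -0.4 -66.1  12. ]
0.6 [471. 182.] [ -0.5 -79.5  11.1]
0.7 [473. 195.] [ -0.6 -92.6   8.9]
```

View pics/w12.png

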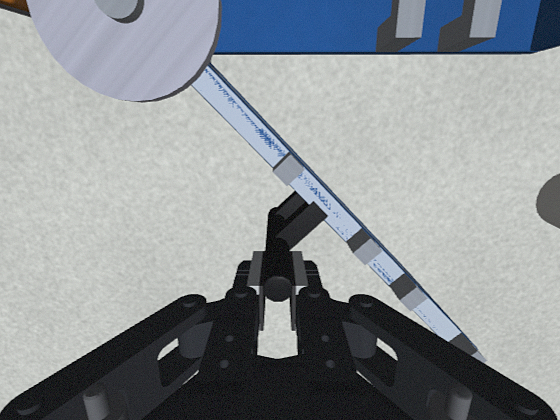

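The gate is past the detent at about 0.83 rad, post still held. Continuing to about 1.35 rad.

Emit:
{"name": "send_rows", "arguments": {"steps": [{"offset": [0,-8,1.5],"delta_rot": [0,0,0],"fingers": 2},{"offset": [0,-16,3.5],"delta_rot": [0,0,0],"fingers": 2},{"offset": [0,-25,6],"delta_rot": [0,0,0],"fingers": 2},{"offset": [0,-34,8.5],"delta_rot": [0,0,0],"fingers": 2},{"offset": [0,-43,10.5],"delta_rot": [0,0,0],"fingers": 2},{"offset": [0,-52,11.5],"delta_rot": [0,0,0],"fingers": 2},{"offset": [0,-60,12],"delta_rot": [0,0,0],"fingers": 2},{"offset": [0,-68,12],"delta_rot": [0,0,0],"fingers": 2}]}}

```text
time_s: 12.48
position: [464.1, 170.0, 153.8]
tool_rot: [-0.007, -0.707, 0.002, 0.707]
wrist_force: [-11.3, -5.9, 20.3]
gripper_width: 0.144
```

Run:
```python
from h import *
H=np.array([604,167.])
p,R0,s=pose(); goal(p,-np.pi/2)
c=env.read_camera("wrist")
cv2.imwrite("pics/w13.png",c["pixels"][:,:,::-1])
cv2.imwrite("pics/t13.png",env.read_camera("top")["pixels"][:,:,::-1])
v=p[:2]-H; a0=np.radians(-104.27)-np.arctan2(v[1],v[0]); print("r",np.hypot(*v),"gate",a0 % 6.283)
v*=133.8/np.hypot(*v)
for a in np.arange(0.05,0.3,0.05):
    M=np.array([[np.cos(a),np.sin(a)],[-np.sin(a),np.cos(a)]])
    w=M@v+H
    d=R0.T@np.array([*(w-p[:2]),154-p[2]]); print(round(a,2),np.round(w),np.round(d,1))
```

```text
t 12.48 pos [464.1 170.  153.8] F [-11.3  -5.9  20.3] w 12.3 q [-0.14  0.42 -0.37  1.96  0.22  0.81 -2.21]
offset [0. 0. 0.] rot [ 0.39  0.02 -0.72]
r 139.925062296835 gate 1.3428200897577627
0.05 [471. 177.] [-0.3 -6.5 -6.5]
0.1 [471. 183.] [ -0.4 -13.2  -7.2]
0.15 [472. 190.] [ -0.5 -19.8  -8.2]
0.2 [473. 196.] [ -0.6 -26.3  -9.5]
0.25 [475. 203.] [ -0.6 -32.8 -11.2]
```

View pics/w13.png

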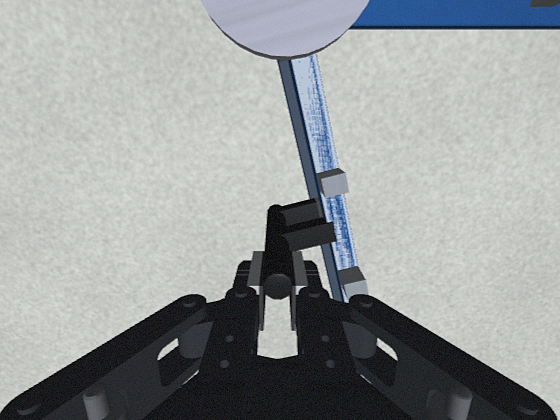

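View pics/t13.png

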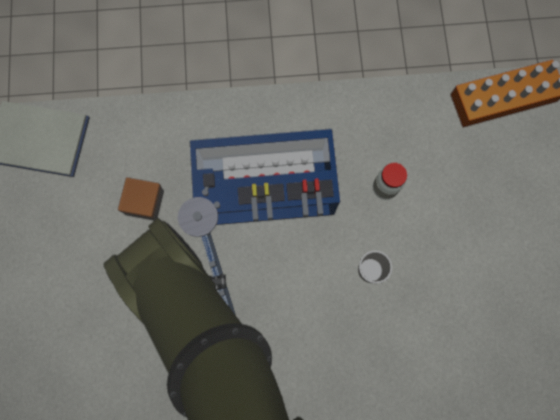

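The radial strain shows my hinge estimate was off. A circle through the four grip positions gives hinge ≈ (600,170) with r 135.4, against the nominal 135.2. So the gate stands at about 1.3–1.35 rad. I move a little further along that arc, which also relaxes the strain.

Emit:
{"name": "send_rows", "arguments": {"steps": [{"offset": [-0.5,-4,0],"delta_rot": [0,0,0],"fingers": 2},{"offset": [-1,-8,-0.5],"delta_rot": [0,0,0],"fingers": 2},{"offset": [-1,-12,-1],"delta_rot": [0,0,0],"fingers": 2},{"offset": [-1,-15,-1],"delta_rot": [0,0,0],"fingers": 2},{"offset": [-1,-15,-1],"delta_rot": [0,0,0],"fingers": 2},{"offset": [-1,-15,-1],"delta_rot": [0,0,0],"fingers": 2},{"offset": [-1,-15,-1],"delta_rot": [0,0,0],"fingers": 2},{"offset": [-1,-15,-1],"delta_rot": [0,0,0],"fingers": 2}]}}

```text
time_s: 13.25
position: [464.5, 183.8, 154.1]
tool_rot: [-0.007, -0.707, 0.003, 0.708]
wrist_force: [2.7, -8.0, 0.7]
gripper_width: 0.148
```

Emit:
{"name": "send_rows", "arguments": {"steps": [{"offset": [0,0,0],"delta_rot": [0,0,0],"fingers": 2},{"offset": [0,0,0],"delta_rot": [0,0,0],"fingers": 2},{"offset": [0,0,0],"delta_rot": [0,0,0],"fingers": 2},{"offset": [0,0,0],"delta_rot": [0,0,0],"fingers": 2},{"offset": [0,0,0],"delta_rot": [0,0,0],"fingers": 2},{"offset": [0,0,0],"delta_rot": [0,0,0],"fingers": 2},{"offset": [0,0,0],"delta_rot": [0,0,0],"fingers": 2},{"offset": [0,0,0],"delta_rot": [0,0,0],"fingers": 2}]}}

```text
time_s: 13.92
position: [464.3, 181.4, 154.1]
tool_rot: [-0.007, -0.706, 0.005, 0.708]
wrist_force: [2.4, -8.0, 4.2]
gripper_width: 0.142
```

Run:
```python
from h import *
H=np.array([600,170.])
p,R0,s=pose(); goal(p,-np.pi/2); print("qvel",np.round(s["qvel"],4))
c=env.read_camera("wrist")
cv2.imwrite("pics/w14.png",c["pixels"][:,:,::-1])
t=env.read_camera("top")
cv2.imwrite("pics/t14.png",t["pixels"][:,:,::-1])
im=t["pixels"][150:330,170:350,::-1]
cv2.imwrite("pics/t14c.png",cv2.resize(np.clip(im*1.8,0,255).astype(np.uint8),None,fx=3.3,fy=3.3,interpolation=cv2.INTER_CUBIC))
v=p[:2]-H; a0=np.radians(-105.3)-np.arctan2(v[1],v[0]); print("r",np.hypot(*v),"gate",a0 % 6.283)
print("t",env.observe()["time_s"])
```

```text
t 13.92 pos [464.3 181.4 154.1] F [ 2.4 -8.   4.2] w 12.2 q [-0.17  0.43 -0.37  1.94  0.23  0.82 -2.24]
offset [0. 0. 0.] rot [ 0.17  0.11 -1.01]
qvel [-0.0002 -0.0011  0.0019  0.0019  0.0004 -0.     -0.0009]
r 136.19923433862408 gate 1.3871647728954493
t 14.0167
```

View pics/w14.png

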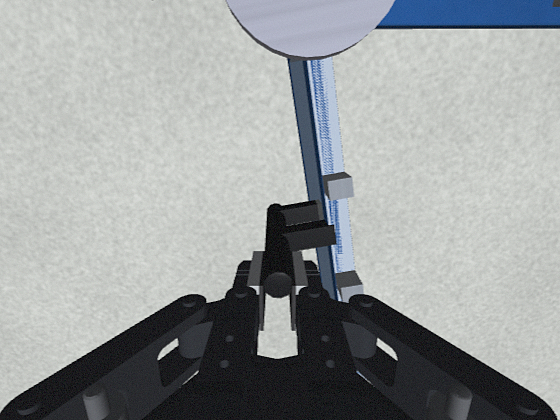

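View pics/t14c.png

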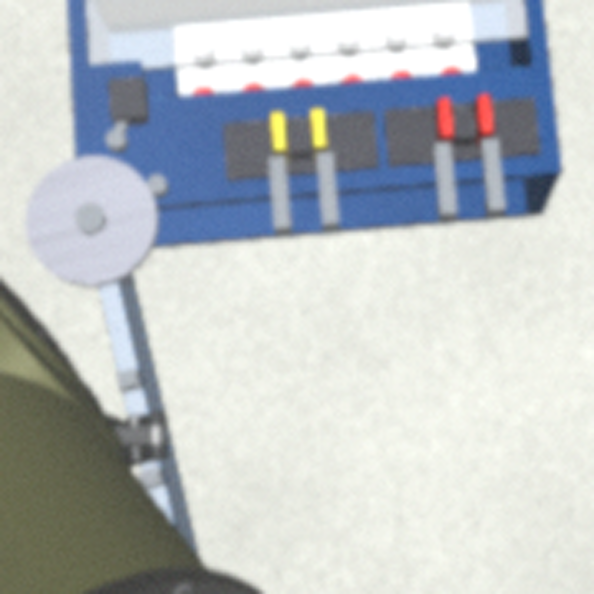

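Run:
```python
from h import *
t=env.read_camera("top")
P=lambda a,b,z:onz(t,170+a/3.3,150+b/3.3,z)
a,b=P(113,290,130),P(152,478,130); d=b-a
print(a,b,"gate angle", np.arctan2(-d[0],-d[1])-0.0113)
p,R0,s=pose(); c=env.read_camera("wrist")
T=np.eye(4);T[:3,:3]=R0;T[:3,3]=p
a=onz(c,320,65,130,T);b=onz(c,337,215,130,T);d=b-a
print(a,b,np.arctan2(-d[0],-d[1])-0.0113)
q=onz(c,278,285,175,T); print("post top",q,"grasp dist",np.linalg.norm(q-(p-8*R0[:,0])))
s=env.observe();print(s["time_s"],np.round(s["wrist_force"],1),np.round(s["position"],1),np.abs(s["qvel"]).max())
```

```text
[561.9795281  157.31708735 130.        ] [447.02888091 139.53420687 130.        ] gate angle 1.406012871096488
[565.61653775 160.09195904 130.        ] [489.07129594 146.88788159 130.        ] 1.3886771033855705
post top [471.99288713 180.99890808 175.        ] grasp dist 15.05015962571874
14.1167 [ 1.8 -7.6  5.1] [464.3 181.4 154.1] 0.001984288300251172
```

Three independent measures put the gate at 1.39–1.41 rad. It is still, held with 70 N of grip and 15 mm from the post top, with all four pads in and the loose objects unmoved. Handing in.

Run:
```python
from h import *
print(env.finish_job()); s=env.observe(); print(s["time_s"],np.round(s["position"],1),np.round(s["wrist_force"],1),s["gripper_width"])
```

```text
the job is handed in; nothing more can be done
None
the job is handed in; nothing more can be done
```

I squeezed the yellow catch fully in, then the red. I then gripped the black post from above, swung the gate out past its detent, and handed the job in at about 14 s while still holding it wide open. The hand-in reports no verdict.

**Last checks, just before hand-in:**
- **Gate angle:** about 1.39 rad from the post position, and 1.41 and 1.39 rad from the panel direction in the top and wrist views. The arm was still (joint speeds at most 0.002 rad/s).
- **Grip:** the grasp point was about 15 mm from the top of the post, with a 70 N grip setting. The wrist felt about 8 N, roughly what the closing spring should give.
- **Catches:** all four pads looked fully in.
- **Loose objects:** the bottle, tip box and ice cup looked unmoved in the top view taken late in the swing.

**What disagreed:** my first image-based hinge estimate was about 5 mm off. The grip strained by up to about 24 N at the wrist during the swing, with no visible slip beyond a few mm. I refitted the arc from the measured grip positions and the strain went away.

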